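# Open the filling hatch of the seedling planter

## Robot

A 6-joint arm with a two-finger parallel gripper is mounted at the origin on the work surface. World frame = base frame: x ahead of the robot, y to its left, z up, the work surface at z = 0. Lengths are in m, angles in rad, forces in N, time in s.
With the tool pointing down it reaches from about 0.35 to 0.775 m from the base axis. Payload 7.3 kg.
Tool frame: the origin (TCP) lies at the very end of the fingers, on their centre line; the grasp point (between the pads) lies 19 mm behind it (robot.tcp_to_grasp is the distance from the TCP to the grasp point, in m); z points along the fingers, y is the direction in which the jaws open and shut (so a half turn about z gives the same grasp; the last joint's range is limited). The gripper opens to 92 mm and grips with 3 to 60 N. Pads are 19 mm wide; open, the fingers measure 130 mm over their backs; the gripper's body (75 mm by 190 mm) begins 47 mm behind the grasp point.
Start: joints at [-1.34, 0.342, 1.524, -0, 1.275, -0.146], TCP at [0.193, -0.488, 0.227] pointing down, gripper open.
Joint ranges: [-2.53, 2.53], [-0.77, 2.02], [0.04, 2.7], [-1, 4.14], [0.28, 2.66], [-3.11, 3.11]. Speed limits (rad/s): [2.57, 2.57, 3.14, 3.14, 3.14, 3.14].

## Interface

Orientations are given as [roll, pitch, yaw] about the fixed x, y, z axes, in that order (R = Rz(yaw) Ry(pitch) Rx(roll)).
In Python, from cell import robot gives the robot as it stands.
- The arm moves only by the tool arm_command, never from a script. Its argument "motion" is a list that holds one entry, the list of rows, each a list of 7 numbers: the turn, a rotation vector about the tool's x, y, z in units of 90 degrees (1.0 is 90 degrees), then the shift along the tool's x, y, z in units of 30 cm (1.0 is 30 cm), then the opening, from -1 (shut) to 1 (fully open). In form: [[[wx, wy, wz, tx, ty, tz, grip], ...]]. A call has 1 to 8 rows; each row is the pose to reach, as a shift and turn from the pose commanded when the call began, along the tool's axes at that moment; what a row does not reach only later rows make up. A row lasts 1/10 s, in which the tool goes at most 50 mm and 8.59 degrees, less where a joint would pass 70% of its speed; a pose out of reach is approached as far as the arm can. A call with a number of a shift or a turn outside -1 to 1 is refused whole. A call with a gripper value outside its range is refused whole. The fingers move at their own pace and stop on an object; "grip_force" is the grip in N (left out, the last holds). Time passes only in rows, so rows that repeat a pose let the fingers close. It gives the time, the measured TCP pose, the force and the opening at its end, in the units of the state.
- robot.observe(): the state, without advancing time (a new reading comes with each control period).
- robot.read_camera(name): name is "scene" or "top" or "wrist"; returns a dict with "image" (400x640x3 uint8, red, green, blue), "z_map" (400x640 float32, m along the optical axis (not along the pixel's ray), 0 where there is no reading), "fov_y" (degrees; the focal length in pixels is half the picture's height over the tangent of half this angle, whatever the lens; pixels are square), "cx", "cy" (the principal point, pixels), "cam_to_world" (4x4, takes a point from camera to world coordinates). Camera axes: x right, y down, z forward; pixel columns grow to the right and rows downward; lengths in m; the calibration is good to about 2 mm. A picture is of the moment at which its call begins.
- robot.hand_in(): hands the job in, once; it reports no verdict.
The state is a dict: "time": time; "qpos": joint angles; "qvel": joint speeds; "joint_efforts": joint torques, N m; "tool_pos": TCP position; "tool_rot": TCP orientation; "contact_force": force on the tool from outside, world axes, zero at the start; "torque": the same for the moment, N m; "opening": finger opening in m.
Only numpy, scipy, OpenCV 4.12 (cv2) and the standard library are available. Lean on these libraries where they do the work, as an engineer would, in place of code of your own. Each camera call takes 0.05 s, during which the arm holds its last target.

## Task

The planter with the green seedlings needs topping up: draw its orange lock all the way back, then slide its white filling hatch fully open and let go. Do not touch the other planter, the one with clear domes and no seedlings.

Things in the scene. Friction and masses are not known exactly. Their poses are not given: they have to be found in the camera images.
- planter: Fixed black planter with wooden ends and three green seedlings, 240 (x) x 260 mm (y), deck 85 mm high. Origin: centre of underside. x points from its front edge (robot side) to the seedlings (row at x +82, up to 45 above the deck), y to the left seen from the robot, z up; turned up to 15 deg. All else on the deck but lock and hatch is under 11 high.
- lock: Planter's orange lock: flat bar, top 9 above the deck, with an upright tab 12 (x) x 20 mm (y), top 52 above the deck. Origin: in the tab, 36 above the deck, a good grip height; axes as planter. Starts at planter x -65 to -73, y -12, its bar blocking the hatch. Slides only along x, to a stop at x -100 (robot side); clear of the hatch from x -85. About 2 N, no spring, stays put.
- hatch: White hatch on the planter: plate 60 (x) x 70 mm (y), top 7 above the deck, with an upright tab at its centre 30 (x) x 12 mm (y), top 52 above the deck. Origin: in the tab, 36 above the deck, a good grip height; axes as planter. Shut at planter x -5, y -60 (start); once unlocked slides only along +y to a stop at y +20, fully open. About 2 N, no spring, stays put.
- bare_planter: The other planter, not to be touched: same size, hatch, lock, origin and axes, but clear domes (34 mm high) over bare plugs in place of seedlings. Fixed beside the first, on its left or right.

How it is judged:
By the outcome, as a careful person would: the job done as asked, in the order asked, and still so for the second after the job is handed in, with the robot touching nothing.
It also fails if it takes over 45 s, if anything falls off the work surface, if the arm or the gripper's body presses on something with over 40 N, if the wrist force passes 120 N, or if a joint passes its speed limit or range.

## Working session

There is one attempt and no reset: what is moved stays moved. The work goes in short steps, Python scripts to look and compute and a tool call to move; the robot and the scene stay as the last step left them, time stands still between calls to the robot, and variables do not carry over. Pictures are saved under pics/ and viewed, and the job is handed in when it is done.

Besides the shell and the picture viewer there is one more tool, called after "Request:" in YAML: its name, and indented under it one key for each argument. arm_command: Moves the arm, as the interface text tells. Its arguments: {"type":"object","properties":{"motion":{"type":"array"},"grip_force":{"type":"number"}},"required":["motion"]}

```bash
mkdir -p pics; ls
python3 - <<'E'
from cell import robot
import cv2,numpy as np
s=robot.observe();print({k:np.round(v,3).tolist() for k,v in s.items()})
for n in ("scene","top","wrist"):
    c=robot.read_camera(n);np.savez(f"pics/{n}0.npz",**c)
    print(n,c["fov_y"],c["cx"],c["cy"],np.round(c["cam_to_world"],3).tolist(),c["z_map"].min(),c["z_map"].max())
    cv2.imwrite(f"pics/{n}0.png",c["image"][:,:,::-1])
E
```

```text
pics
{'time': 0.0, 'qpos': [-1.34, 0.343, 1.525, -0.0, 1.275, -0.146], 'qvel': [-0.0, -0.001, -0.0, 0.002, -0.001, 0.001], 'joint_efforts': [-0.003, -43.125, -24.422, 0.071, 0.056, -0.0], 'tool_pos': [0.193, -0.488, 0.226], 'tool_rot': [-3.14, -0.0, 0.377], 'contact_force': [-0.764, 0.059, -0.054], 'torque': [-0.067, 0.019, 0.029], 'opening': 0.092}
scene 44.177575964956816 322.18479285330426 202.36833195134284 [[-0.274, 0.609, -0.744, 1.372], [0.962, 0.19, -0.198, 0.19], [0.021, -0.77, -0.638, 0.819], [0.0, 0.0, 0.0, 1.0]] 0.0 3.225635
top 45.68026594308553 322.7808958946878 200.8115109512689 [[-0.028, -0.988, 0.152, 0.398], [-0.999, 0.022, -0.038, -0.012], [0.035, -0.153, -0.988, 1.026], [0.0, 0.0, 0.0, 1.0]] 0.0 1.9682958
wrist 63.996474308017895 320.67826109668374 198.06661549266315 [[0.369, -0.896, -0.246, 0.26], [-0.93, -0.356, -0.097, -0.462], [-0.001, 0.264, -0.964, 0.384], [0.0, 0.0, 0.0, 1.0]] 0.0 0.75705016
```

View pics/scene0.png

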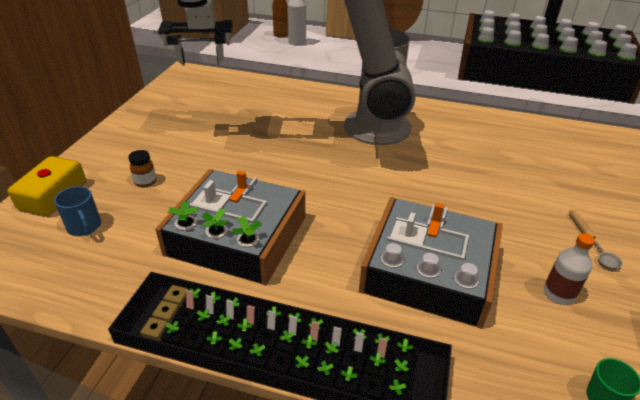

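View pics/top0.png

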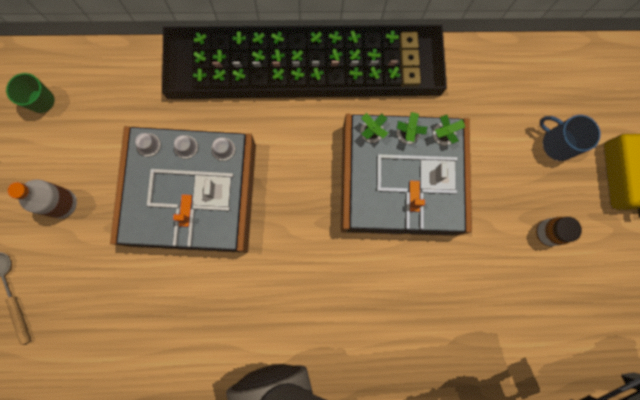

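View pics/wrist0.png

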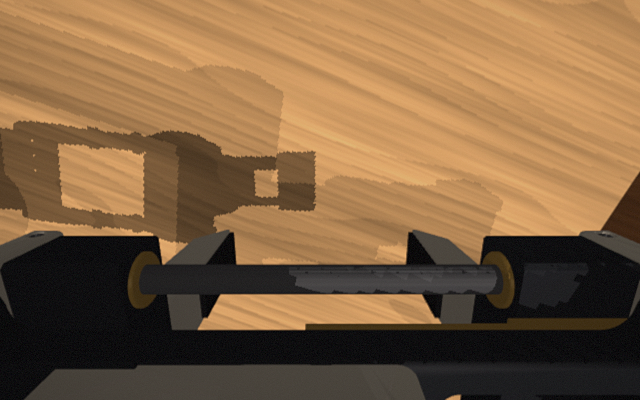

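The seedling planter is the right one from the robot (top view cols 345–470, rows 115–235; orange lock about (416,195), white hatch tab about (438,175)). The domed one is at the left (cols 118–253). Next I measure.

```bash
cat > h.py <<'E'
import numpy as np,cv2
def load(n):
    return dict(np.load(f"pics/{n}.npz"))
def f(c): return c["image"].shape[0]/2/np.tan(np.radians(float(c["fov_y"]))/2)
def pts(c):
    v,u=np.mgrid[0:400,0:640];z=c["z_map"];F=f(c)
    P=np.stack([(u-c["cx"])/F*z,(v-c["cy"])/F*z,z],-1)
    return P@c["cam_to_world"][:3,:3].T+c["cam_to_world"][:3,3]
def ray(c,u,v):
    F=f(c);d=np.array([(u-c["cx"])/F,(v-c["cy"])/F,1.]);return c["cam_to_world"][:3,3],c["cam_to_world"][:3,:3]@d
def onplane(c,u,v,h):
    o,d=ray(c,u,v);return o+d*(h-o[2])/d[2]
def hsv(c): return cv2.cvtColor(c["image"],cv2.COLOR_RGB2HSV)
E
python3 - <<'E'
from h import *
for n,box in (("top0",(105,245,335,480)),("scene0",(165,285,155,310))):
    c=load(n);P=pts(c);H=hsv(c);r0,r1,c0,c1=box
    B=np.zeros((400,640),bool);B[r0:r1,c0:c1]=1
    ok=B&(c["z_map"]>0)
    org=ok&(H[...,0]<14)&(H[...,1]>190)&(H[...,2]>140)
    wht=ok&(H[...,1]<45)&(H[...,2]>130)
    deck=ok&(abs(P[...,2]-.085)<.006)
    print(n,"deck z",np.median(P[deck][:,2]),deck.sum())
    rect=cv2.minAreaRect(P[deck][:,:2].astype(np.float32)*1000);print(rect)
    for nm,m in(("org",org),("wht",wht)):
        Q=P[m];t=Q[:,2]>.115
        print(nm,m.sum(),"tab",t.sum(),np.round(Q[t].min(0),4),np.round(Q[t].max(0),4))
        tt=Q[Q[:,2]>.130];print(" top mean",tt.mean(0).round(4),len(tt),"low",np.median(Q[~t],0).round(4))
    s=c["image"][r0:r1,c0:c1,::-1];cv2.imwrite(f"pics/{n}_crop.png",cv2.resize(s,None,fx=4,fy=4,interpolation=cv2.INTER_CUBIC))
E
```

```text
top0 deck z 0.08542047702189459 11290
((599.6083984375, -223.58566284179688), (260.96759033203125, 240.70497131347656), 86.8466567993164)
org 12 tab 11 [ 0.524  -0.2385  0.1327] [ 0.5339 -0.2226  0.1405]
 top mean [ 0.5281 -0.2289  0.137 ] 11 low [ 0.5223 -0.2384  0.0943]
wht 1869 tab 94 [ 0.5763 -0.2888  0.1238] [ 0.6064 -0.2761  0.1395]
 top mean [ 0.5914 -0.2823  0.1361] 93 low [ 0.5879 -0.2605  0.0918]
scene0 deck z 0.08681451726238354 5603
((598.5292358398438, -223.43760681152344), (262.3267517089844, 243.57635498046875), 87.16351318359375)
org 121 tab 15 [ 0.5247 -0.2397  0.1363] [ 0.5351 -0.2251  0.1398]
 top mean [ 0.5301 -0.232   0.1373] 15 low [ 0.5575 -0.233   0.0949]
wht 937 tab 43 [ 0.5753 -0.2905  0.1154] [ 0.6056 -0.276   0.1411]
 top mean [ 0.5909 -0.2835  0.1381] 41 low [ 0.6034 -0.2596  0.0931]
```

```bash
ls pics
```

```text
scene0.npz
scene0.png
scene0_crop.png
top0.npz
top0.png
top0_crop.png
wrist0.npz
wrist0.png
```

Both views agree: deck at z≈0.086, planter centre (0.599, −0.223), yaw ≈ −3°. The lock tab is at (0.530, −0.231) and the hatch tab at (0.591, −0.283), with both tops at about 0.137. Grip height is therefore about 0.121, which puts the TCP at about 0.103. I'll grip both with the jaws along planter y.

```bash
cat >> h.py <<'E'
def go(target,yaw):
    from cell import robot
    from scipy.spatial.transform import Rotation as R
    s=robot.observe();A=R.from_euler("xyz",s["tool_rot"]);B=R.from_euler("xyz",[np.pi,0,yaw])
    print("t",s["time"],"tcp",np.round(s["tool_pos"],4),"rot",np.round(s["tool_rot"],3),"F",np.round(s["contact_force"],1),"open",round(float(s["opening"]),4))
    print("turn",((A.inv()*B).as_rotvec()/(np.pi/2)).round(4),"shift",(A.inv().apply(np.array(target)-s["tool_pos"])/.3).round(4))
E
python3 -c "
from h import *
go([.530,-.2315,.226],-.053)"
```

```text
t 0.15 tcp [ 0.1931 -0.4879  0.2262] rot [-3.141 -0.     0.377] F [ 0.2 -0.4  0.3] open 0.0917
turn [-7.000e-04  1.000e-04  2.736e-01] shift [ 1.3587e+00 -3.8150e-01  1.3000e-03]
```

Request:
arm_command:
  motion:
    - [[0, 0, 0.274, 0.68, -0.19, 0, 1], [0, 0, 0.274, 0.68, -0.19, 0, 1], [0, 0, 0.274, 0.68, -0.19, 0, 1], [0, 0, 0.274, 0.68, -0.19, 0, 1], [0, 0, 0.274, 0.68, -0.19, 0, 1], [0, 0, 0.274, 0.68, -0.19, 0, 1], [0, 0, 0.274, 0.68, -0.19, 0, 1]]

```text
time: 0.85
tool_pos: [0.362, -0.3598, 0.2265]
tool_rot: [-3.142, 0.001, -0.052]
contact_force: [-0.2, -0.6, 0.6]
opening: 0.0917
```

```bash
python3 -c "
from h import *
go([.530,-.2315,.226],-.053)"
```

```text
t 0.85 tcp [ 0.362  -0.3598  0.2265] rot [-3.142e+00  1.000e-03 -5.200e-02] F [-0.2 -0.6  0.6] open 0.0917
turn [-0.      0.0004  0.0007] shift [ 0.537  -0.4562  0.0014]
```

Request:
arm_command:
  motion:
    - [[0, 0, 0, 0.537, -0.456, 0, 1], [0, 0, 0, 0.537, -0.456, 0, 1], [0, 0, 0, 0.537, -0.456, 0, 1], [0, 0, 0, 0.537, -0.456, 0, 1], [0, 0, 0, 0.537, -0.456, 0, 1], [0, 0, 0, 0.537, -0.456, 0, 1], [0, 0, 0, 0.537, -0.456, 0, 1]]

```text
time: 1.55
tool_pos: [0.5289, -0.2336, 0.2264]
tool_rot: [3.141, 0.001, -0.055]
contact_force: [0.0, -0.2, -0.1]
opening: 0.0919
```

```bash
python3 -c "
from h import *
from cell import robot
go([.530,-.2315,.103],-.053)
c=robot.read_camera('wrist');np.savez('pics/w1.npz',**c);cv2.imwrite('pics/w1.png',c['image'][:,:,::-1])
"
```

```text
t 1.55 tcp [ 0.5289 -0.2336  0.2264] rot [ 3.141e+00  1.000e-03 -5.500e-02] F [ 0.  -0.2 -0.1] open 0.0919
turn [ 0.0002  0.0008 -0.0012] shift [ 0.0039 -0.0073  0.4113]
```

View pics/w1.png

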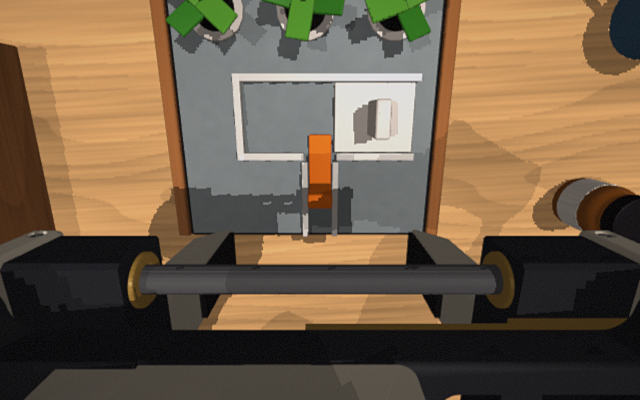

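The wrist view shows the lock tab near (320,195) between the fingers, the hatch tab near (380,118), and the seedlings behind. As a check, I'll measure both tabs in this view too.

Run:
```python
from h import *
c=load("w1");P=pts(c);H=hsv(c)
org=(H[...,0]<14)&(H[...,1]>170)&(H[...,2]>50);wht=(H[...,1]<60)&(H[...,2]>120)
for nm,m,b in(("org",org,(125,220,295,345)),("wht",wht,(85,150,335,412))):
    B=np.zeros_like(m);B[b[0]:b[1],b[2]:b[3]]=1
    Q=P[m&B&(c["z_map"]>0)];t=Q[Q[:,2]>.13]
    print(nm,len(Q),len(t),t.min(0).round(4) if len(t) else'',t.max(0).round(4) if len(t) else'',np.median(t,0).round(4))
    # ray on plane for tab-top pixels
    vv,uu=np.nonzero(m&B&(P[...,2]>.13)); print(onplane(c,uu.mean(),vv.mean(),.137).round(4))
d=(abs(P[...,2]-.085)<.006)&(c["z_map"]>0);d[:,:160]=0;d[230:]=0
print(np.median(P[d][:,2]))
```

```text
org 1583 352 [ 0.5242 -0.2424  0.1301] [ 0.5358 -0.2232  0.1384] [ 0.5308 -0.2326  0.1364]
[ 0.5309 -0.2328  0.137 ]
wht 4691 623 [ 0.5761 -0.2904  0.1338] [ 0.6058 -0.2774  0.1389] [ 0.5914 -0.2838  0.1366]
[ 0.5915 -0.2836  0.137 ]
0.08546957188514498
```

Request:
arm_command:
  motion:
    - [[0, 0, 0, 0.003, 0, 0.15, 1], [0, 0, 0, 0.003, 0, 0.28, 1], [0, 0, 0, 0.003, 0, 0.35, 1], [0, 0, 0, 0.003, 0, 0.41, 1], [0, 0, 0, 0.003, 0, 0.41, 1], [0, 0, 0, 0.003, 0, 0.41, 1], [0, 0, 0, 0.003, 0, 0.41, -1], [0, 0, 0, 0.003, 0, 0.41, -1]]
  grip_force: 25

```text
time: 2.4
tool_pos: [0.5314, -0.2329, 0.1051]
tool_rot: [3.14, -0.002, -0.054]
contact_force: [0.2, 0.0, -0.3]
opening: 0.0797
```

Request:
arm_command:
  motion:
    - [[0, 0, 0, 0, 0, 0, -1], [0, 0, 0, 0, 0, 0, -1], [0, 0, 0, 0, 0, 0, -1], [0, 0, 0, 0, 0, 0, -1], [0, 0, 0, 0, 0, 0, -1], [0, 0, 0, 0, 0, 0, -1]]

```text
time: 3.0
tool_pos: [0.531, -0.2322, 0.1037]
tool_rot: [3.142, 0.0, -0.054]
contact_force: [1.1, -0.4, 0.3]
opening: 0.0324
```

Request:
arm_command:
  motion:
    - [[0, 0, 0, 0, 0, 0, -1], [0, 0, 0, 0, 0, 0, -1], [0, 0, 0, 0, 0, 0, -1], [0, 0, 0, 0, 0, 0, -1]]

```text
time: 3.4
tool_pos: [0.531, -0.2328, 0.1037]
tool_rot: [3.141, -0.0, -0.054]
contact_force: [0.3, -3.4, -0.4]
opening: 0.0197
```

Gripped at 19.7 mm. Now I draw it back.

Request:
arm_command:
  motion:
    - [[0, 0, 0, -0.02, 0, 0, -1], [0, 0, 0, -0.04, 0, 0, -1], [0, 0, 0, -0.06, 0, 0, -1], [0, 0, 0, -0.08, 0, 0, -1], [0, 0, 0, -0.095, 0, 0, -1], [0, 0, 0, -0.105, 0, 0, -1], [0, 0, 0, -0.11, 0, 0, -1], [0, 0, 0, -0.11, 0, 0, -1]]

```text
time: 4.2
tool_pos: [0.5002, -0.2311, 0.1038]
tool_rot: [3.14, -0.006, -0.054]
contact_force: [11.3, -3.9, -9.1]
opening: 0.0195
```

Request:
arm_command:
  motion:
    - [[0, 0, 0, -0.005, 0, 0, -1], [0, 0, 0, -0.007, 0, 0, -1], [0, 0, 0, -0.007, 0, 0, -1]]

```text
time: 4.5
tool_pos: [0.4999, -0.2311, 0.1038]
tool_rot: [3.14, -0.009, -0.054]
contact_force: [18.0, -4.2, -13.9]
opening: 0.0198
```

```bash
cat >> h.py <<'E'
def look(tag):
    from cell import robot
    for n,b in (("top",(105,245,335,480)),("wrist",(60,235,150,450))):
        c=robot.read_camera(n);np.savez(f'pics/{n}{tag}.npz',**c)
        im=c["image"][...,::-1];cv2.imwrite(f'pics/{n}{tag}.png',im)
        P=pts(c);H=hsv(c);B=np.zeros((400,640),bool);B[b[0]:b[1],b[2]:b[3]]=1
        ok=B&(c["z_map"]>0)&(P[...,2]>.128)&(P[...,2]<.142)&(P[...,1]<-.1)
        for nm,m in(("org",(H[...,0]<14)&(H[...,1]>170)&(H[...,2]>50)),("wht",(H[...,1]<60)&(H[...,2]>110)&(P[...,0]<.64))):
            Q=P[m&ok]
            if len(Q)>3:
                q=(Q.min(0)+Q.max(0))/2; d=q[:2]-[.599,-.2237]; a=-.053;co,si=np.cos(a),np.sin(a)
                print(n,nm,len(Q),q.round(4),"planter",np.round([co*d[0]+si*d[1],-si*d[0]+co*d[1]],4))
E
python3 -c "
from h import *
look(2)"
```

```text
wrist wht 457 [ 0.5811 -0.2812  0.1349] planter [-0.0148 -0.0584]
```

The lock is hard on its stop: force rose from 11 to 18 N with no motion. I'll relax, release and lift.

Request:
arm_command:
  motion:
    - [[0, 0, 0, 0.01, 0, 0, -1], [0, 0, 0, 0.01, 0, 0, 1], [0, 0, 0, 0.01, 0, 0, 1], [0, 0, 0, 0.01, 0, 0, 1], [0, 0, 0, 0.01, 0, 0, 1], [0, 0, 0, 0.01, 0, 0, 1], [0, 0, 0, 0.01, 0, 0, 1], [0, 0, 0, 0.01, 0, 0, 1]]

```text
time: 5.4
tool_pos: [0.4989, -0.2305, 0.1038]
tool_rot: [3.142, -0.0, -0.054]
contact_force: [0.8, -0.1, 0.4]
opening: 0.0715
```

Request:
arm_command:
  motion:
    - [[0, 0, 0, 0, 0, -0.08, 1], [0, 0, 0, 0, 0, -0.24, 1], [0, 0, 0, 0, 0, -0.4, 1], [0, 0, 0, 0, 0, -0.4, 1], [0, 0, 0, 0, 0, -0.4, 1], [0, 0, 0, 0, 0, -0.4, 1]]

```text
time: 6.0
tool_pos: [0.4983, -0.2301, 0.2225]
tool_rot: [-3.141, 0.002, -0.054]
contact_force: [-0.5, -0.0, 0.0]
opening: 0.0916
```

```bash
python3 -c "
from h import *
look(3)
go([.591,-.2835,.224],-.053)"
```

```text
wrist org 379 [ 0.4992 -0.231   0.1336] planter [-0.0993 -0.0125]
wrist wht 605 [ 0.5886 -0.284   0.1367] planter [-0.0072 -0.0608]
t 6.1 tcp [ 0.4983 -0.23    0.2221] rot [-3.14e+00  3.00e-03 -5.40e-02] F [-0.3 -0.9 -0.2] open 0.0916
turn [-0.0009  0.0017 -0.0004] shift [ 0.3182  0.1614 -0.0073]
```

View pics/wrist3.png

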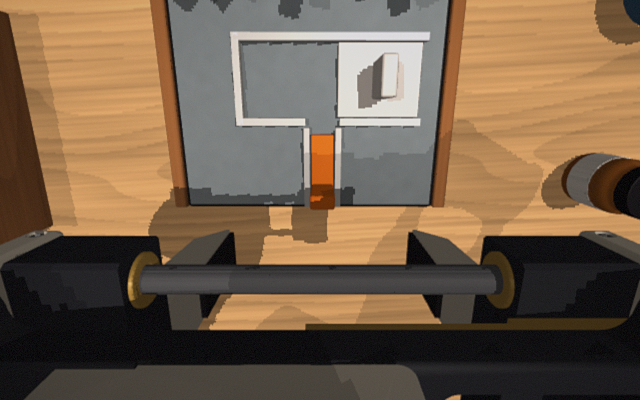

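The lock stands at planter x ≈ −99 mm, on its stop, with its bar (310–335, 135–205) clear of the hatch (tab at about (388,75)). Next I move over the hatch tab.

Request:
arm_command:
  motion:
    - [[0, 0, 0, 0.317, 0.16, 0, 1], [0, 0, 0, 0.317, 0.16, 0, 1], [0, 0, 0, 0.317, 0.16, 0, 1], [0, 0, 0, 0.317, 0.16, 0, 1], [0, 0, 0, 0.317, 0.16, 0, 1]]

```text
time: 6.6
tool_pos: [0.5904, -0.2829, 0.2227]
tool_rot: [-3.14, 0.002, -0.053]
contact_force: [-0.3, 0.3, 0.1]
opening: 0.0922
```

Request:
arm_command:
  motion:
    - [[0, 0, 0, 0, 0, 0.15, 1], [0, 0, 0, 0, 0, 0.28, 1], [0, 0, 0, 0, 0, 0.35, 1], [0, 0, 0, 0, 0, 0.395, 1], [0, 0, 0, 0, 0, 0.395, 1], [0, 0, 0, 0, 0, 0.395, 1]]

```text
time: 7.2
tool_pos: [0.5917, -0.2837, 0.1069]
tool_rot: [3.14, -0.002, -0.054]
contact_force: [0.1, 0.6, 0.7]
opening: 0.0917
```

Request:
arm_command:
  motion:
    - [[0, 0, 0, 0, 0, 0, -1], [0, 0, 0, 0, 0, 0, -1], [0, 0, 0, 0, 0, 0, -1], [0, 0, 0, 0, 0, 0, -1], [0, 0, 0, 0, 0, 0, -1], [0, 0, 0, 0, 0, 0, -1], [0, 0, 0, 0, 0, 0, -1], [0, 0, 0, 0, 0, 0, -1]]

```text
time: 8.0
tool_pos: [0.5913, -0.2835, 0.1052]
tool_rot: [3.142, 0.0, -0.054]
contact_force: [0.1, 0.0, -0.2]
opening: 0.0326
```

Request:
arm_command:
  motion:
    - [[0, 0, 0, 0, 0, 0, -1], [0, 0, 0, 0, 0, 0, -1], [0, 0, 0, 0, 0, 0, -1], [0, 0, 0, 0, 0, 0, -1]]

```text
time: 8.4
tool_pos: [0.5913, -0.2836, 0.1052]
tool_rot: [3.141, -0.0, -0.054]
contact_force: [1.1, -0.7, -0.1]
opening: 0.0119
```

Gripped at 11.9 mm. Next I slide it 80 mm along planter +y, which is tool −y.

Request:
arm_command:
  motion:
    - [[0, 0, 0, 0, -0.03, 0, -1], [0, 0, 0, 0, -0.07, 0, -1], [0, 0, 0, 0, -0.11, 0, -1], [0, 0, 0, 0, -0.15, 0, -1], [0, 0, 0, 0, -0.19, 0, -1], [0, 0, 0, 0, -0.22, 0, -1], [0, 0, 0, 0, -0.24, 0, -1], [0, 0, 0, 0, -0.24, 0, -1]]

```text
time: 9.2
tool_pos: [0.5953, -0.21, 0.1052]
tool_rot: [-3.14, 0.0, -0.053]
contact_force: [0.9, 1.3, -0.3]
opening: 0.012
```

Request:
arm_command:
  motion:
    - [[0, 0, 0, 0, -0.012, 0, -1], [0, 0, 0, 0, -0.022, 0, -1], [0, 0, 0, 0, -0.03, 0, -1], [0, 0, 0, 0, -0.03, 0, -1]]

```text
time: 9.6
tool_pos: [0.5957, -0.2042, 0.1052]
tool_rot: [3.139, -0.001, -0.054]
contact_force: [1.9, -7.0, -2.9]
opening: 0.0114
```

Request:
arm_command:
  motion:
    - [[0, 0, 0, 0, -0.004, 0, -1], [0, 0, 0, 0, -0.007, 0, -1], [0, 0, 0, 0, -0.007, 0, -1]]

```text
time: 9.9
tool_pos: [0.5957, -0.2042, 0.1052]
tool_rot: [3.136, -0.001, -0.055]
contact_force: [-0.1, -14.4, -4.4]
opening: 0.0119
```

Request:
arm_command:
  motion:
    - [[0, 0, 0, 0, 0.008, 0, -1], [0, 0, 0, 0, 0.008, 0, 1], [0, 0, 0, 0, 0.008, 0, 1], [0, 0, 0, 0, 0.008, 0, 1], [0, 0, 0, 0, 0.008, 0, 1], [0, 0, 0, 0, 0.008, 0, 1], [0, 0, 0, 0, 0.008, 0, 1], [0, 0, 0, 0, 0.008, 0, 1]]

```text
time: 10.7
tool_pos: [0.5957, -0.2028, 0.1053]
tool_rot: [3.141, -0.0, -0.053]
contact_force: [-0.4, 0.2, -0.4]
opening: 0.0632
```

Request:
arm_command:
  motion:
    - [[0, 0, 0, 0, 0, -0.08, 1], [0, 0, 0, 0, 0, -0.24, 1], [0, 0, 0, 0, 0, -0.4, 1], [0, 0, 0, -0.15, 0, -0.4, 1], [0, 0, 0, -0.3, 0, -0.4, 1], [0, 0, 0, -0.4, 0, -0.4, 1], [0, 0, 0, -0.4, 0, -0.4, 1], [0, 0, 0, -0.4, 0, -0.4, 1]]

```text
time: 11.5
tool_pos: [0.4761, -0.1968, 0.2259]
tool_rot: [3.141, -0.002, -0.054]
contact_force: [0.9, -0.2, 0.2]
opening: 0.0918
```

```bash
python3 -c "
from h import *
look(4)
from cell import robot
c=robot.read_camera('scene');cv2.imwrite('pics/scene4.png',c['image'][:,:,::-1])
"
```

```text
top wht 107 [ 0.5949 -0.2024  0.1346] planter [-0.0052  0.0211]
wrist org 396 [ 0.4991 -0.2303  0.1337] planter [-0.0994 -0.0119]
wrist wht 65 [ 0.5819 -0.2035  0.1348] planter [-0.0182  0.0193]
```

View pics/wrist4.png

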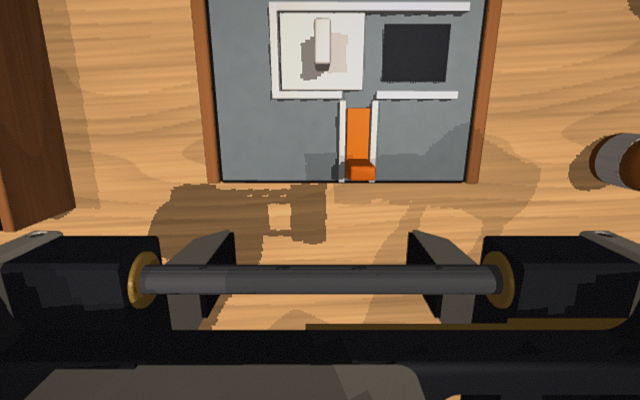

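View pics/scene4.png

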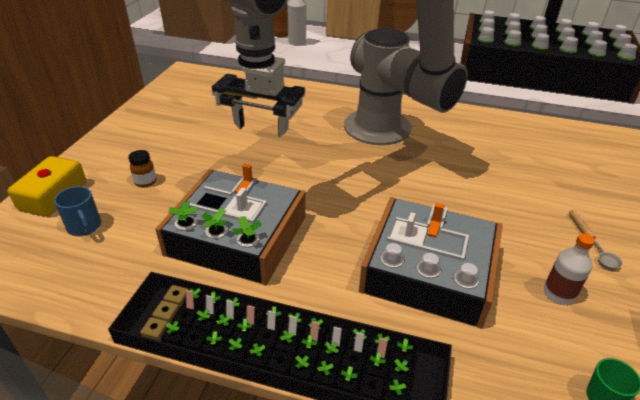

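The hatch is open, with the dark filling hole showing at wrist (415,52) and the tab at (322,45). The lock is back at (360,165), the arm is clear, and the bare planter is unchanged.

```bash
python3 -c "
from cell import robot
print(robot.hand_in())"
```

```text
the job is handed in; nothing more can be done
None
```

The seedling planter is unlocked and its filling hatch is fully open. I gripped the orange lock and drew it back to its stop, released it, then slid the white hatch to its stop and let go. I handed the job in at about 11.7 s, with the arm raised clear.

- **Lock:** it measured x ≈ −99 mm in the planter frame (stop at −100). At the stop the force rose from 11 to 18 N with no further motion.
- **Hatch:** it measured y ≈ +21 mm from the top camera and +19 mm from the wrist camera (stop at +20). At the stop the force rose from 7 to 14 N with no further motion, and the filling hole is visible.
- **Forces and the other planter:** wrist force stayed under about 25 N in every reading. The bare planter was not approached and looks the same in the last scene picture.
- **One disagreement:** the last wrist measurement of the hatch gave x −18 mm instead of −5. The tab was only partly inside that search window, and the top camera gave −5 mm. The lock was found in the wrist view only at the end, not in the top view.

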